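# Pop the battery hatch of the shop scale

## Robot

A 6-joint arm with a two-finger parallel gripper is mounted at the origin on the work surface. World frame = base frame: x ahead of the robot, y to its left, z up, the work surface at z = 0. Lengths are in mm, angles in rad, forces in N, time in s.
With the tool pointing down it reaches from about 275 to 750 mm from the base axis. Payload 10.2 kg.
Tool frame: the origin (TCP) lies at the very end of the fingers, on their centre line; the grasp point (between the pads) lies 19 mm behind it (ctrl.tcp_to_grasp is the distance from the TCP to the grasp point, in mm); z points along the fingers, y is the direction in which the jaws open and shut (so a half turn about z gives the same grasp; the last joint's range is limited). The gripper opens to 85 mm and grips with 20 to 120 N. Pads are 22 mm wide; open, the fingers measure 114 mm over their backs; the gripper's body (76 mm by 85 mm) begins 54 mm behind the grasp point. The pads swing forward as they close: fully open they stand 13 mm farther back than shut.
Start: joints at [-1.473, 0.313, 1.498, -0, 1.331, -0.223], TCP at [165.533, -498.226, 195.994] pointing down, gripper open.
Joint ranges: [-2.94, 2.94], [-0.97, 2.17], [0.19, 2.56], [-1.23, 4.37], [0.02, 3.11], [-2.88, 2.88]. Speed limits (rad/s): [2.39, 2.39, 3.01, 3.14, 3.14, 3.14].

## Interface

Orientations are given as a unit quaternion [w, x, y, z].
In Python, from rig import ctrl, cams, job gives the robot as it stands. The module is installed in compiled form; this text tells all that it offers.
- The arm moves only by the tool drive_tool, never from a script. Its arguments are lists of equal length, an entry for each row: "gripper": the opening, from 0 (shut) to 1 (fully open); "dp": the shift along the tool's x, y, z normalised to -1 to 1, where 1 is 0.2 m, a list of three; "twist": the turn about the tool's z normalised to -1 to 1, where 1 is 90 degrees. In form: {"gripper": [gripper, ...], "dp": [[tx, ty, tz], ...], "twist": [twist, ...]}. A call has 1 to 20 rows; each row is the pose to reach, as a shift and turn from the pose commanded when the call began, along the tool's axes at that moment; what a row does not reach only later rows make up. A row lasts 1/10 s, in which the tool goes at most 50 mm and 8.59 degrees, less where a joint would pass 70% of its speed; a pose out of reach is approached as far as the arm can. A call with a number of a shift or a turn outside -1 to 1 is refused whole. A call with a gripper value outside its range is refused whole. The fingers move at their own pace and stop on an object; "newtons" is the grip in N (left out, the last holds). Time passes only in rows, so rows that repeat a pose let the fingers close. It gives the time, the measured TCP pose, the force and the opening at its end, in the units of the state.
- ctrl.sense(): the state, without advancing time (a new reading comes with each control period).
- cams.capture(name): name is "scene" or "top"; returns a dict with "pixels" (384x512x3 uint8, red, green, blue), "camera_matrix" (3x3 intrinsics, pixels), "k1" (the pictures are not rectified: a ray, as slopes to the right and down, at radius r is drawn at 1 + k1 r^2 times it, then the intrinsics apply), "xyz" and "orientation" of the camera in the world. Camera axes: x right, y down, z forward; pixel columns grow to the right and rows downward; lengths in mm; the calibration is good to about 2 mm. A picture is of the moment at which its call begins. There is no depth.
- job.finish_job(): hands the job in, once; it reports no verdict.
The state is a dict: "time_s": time; "joints": joint angles; "dq": joint speeds; "tau": joint torques, N m; "eef_pos": TCP position; "ee_rot": TCP orientation; "force": force on the tool from outside, world axes, zero at the start; "wrist_torque": the same for the moment, N m; "grip_width": opening from 0.0 (shut) to 1.0 (fully open).
Only numpy, scipy, OpenCV 4.12 (cv2) and the standard library are available. Lean on these libraries where they do the work, as an engineer would, in place of code of your own. Each camera call takes 0.05 s, during which the arm holds its last target.

## Task

The green scale's red low-battery lamp is lit: press its orange battery hatch in on the black dot, once, until the push-push latch lets go, then take the hand away so that the hatch pops up, and watch for a couple of seconds that it stays standing open by itself. Only press, without forcing it: do not pry or lift anything, do not push the hatch shut again, leave the grey scale's white hatch shut, and leave everything else where it stands.

Things in the scene. Friction and masses are not known exactly. Their poses are not given: they have to be found in the camera images.
- green: Green counter scale, fixed: case 230 (x) by 280 (y) by 70 mm, on a wooden plinth 2 to 32 mm high. Origin at the case's underside, about the middle; its x axis points away from the robot at yaw 0. A steel weighing plate (185 by 155 mm, top 88 mm above the origin, centre x +12, y +57 mm) fills its +y side; display, lit lamp and orange hatch lie on its -y side, in the deck 70 mm above the origin.
- green_hatch (a joint): Angle (rad) of the orange hatch. 0 = shut, flush; negative = pressed in, hard stop at -0.12 (7 mm at the dot); positive = open, a spring lifts it to the stop at 1.0. Push-push: pressing the dot 6 mm in (-0.10) or more with about 4 N, then letting go, frees it; it follows the finger up, opening in 0.7 s. A shallower press leaves it latched; pressing it down when open latches it shut again.
- green_pin (a joint): Hidden sideways pin (m) of the green scale's latch, inside the case; 0 = latched, positive while the latch is being released, -0.002 to -0.005 with the hatch open; below -0.007 only when the opened hatch is pushed shut again. Not to be handled.
- green_press (a point): Black dot (16 mm across) on top of the orange hatch; press here, 70 mm above the scale's origin when shut. Hatch: a flap 80 (x) by 60 (y) by 4 mm, flush in the deck, 2 mm gap round it. The dot is 60 mm from the hinge at its far (+x) edge, 20 mm from the free edge, mid-width. x axis: from dot to hinge; z out of the flap's top. In front of the free edge the deck is cut 14 mm deep.
- green_hinge (a point): Middle of the orange hatch's hinge line, at the level of its top face (70 mm above the scale's origin).
- grey: The grey counter scale, like the green one in build and size, its lamp dark, on its own plinth 2 to 32 mm high. Origin and axes as for the green scale. Leave alone.
- grey_hatch (a joint): Angle (rad) of the white hatch on the grey scale, same push-push latch; 0 = shut. Must stay shut.
- weight: Brass weight with a knob, 40 mm across, 58 mm high, standing on the green scale's plate. Origin at its underside. Leave alone.
- pan: Small steel bowl, 100 mm across, 30 mm high, on the grey scale's plate. Origin at its underside. Leave alone.
- mug: Blue mug, 76 mm across, 90 mm high, on the table near the robot, right side. Origin at its underside. Leave alone.
- driver: Screwdriver lying on the table near the robot, left side. Leave alone.
- carton: Cardboard carton 70 by 110 by 50 mm on the left of the table. Origin at its underside. Leave alone.
- beam: Wooden steelyard beam, 320 mm long, 16 mm thick, lying on the right of the table. Leave alone.
- jar: Amber jar, 64 mm across, 80 mm high, behind the scales. Origin at its underside. Leave alone.

How it is judged:
By the outcome, as a careful person would: the job done as asked, in the order asked, and still so for the second after the job is handed in, with the robot touching nothing.
It also fails if it takes over 32 s, if anything falls off the work surface, if the arm or the gripper's body presses on something with over 40 N, if the wrist force passes 120 N, or if a joint passes its speed limit or range.

## Working session

There is one attempt and no reset: what is moved stays moved. The work goes in short steps, Python scripts to look and compute and a tool call to move; the robot and the scene stay as the last step left them, time stands still between calls to the robot, and variables do not carry over. Pictures are saved under pics/ and viewed, and the job is handed in when it is done.

Besides the shell and the picture viewer there is one more tool, called after "Emit:" as name([rows], argument=value, ...), one row to a line, values as JSON. drive_tool: Moves the arm, as the interface text tells. Scaled input: -1 to 1 covers 0.2 m each way for a shift and 90 degrees each way for a turn. Its arguments: {"type":"object","properties":{"gripper":{"type":"array","items":{"type":"number"}},"dp":{"type":"array","items":{"type":"array","items":{"type":"number"}}},"twist":{"type":"array","items":{"type":"number"}},"newtons":{"type":"number"}},"required":["gripper","dp","twist"]}

```bash
mkdir -p pics; python3 - <<'E'
from rig import ctrl,cams
import cv2,pickle
s=ctrl.sense();print(s)
for n in ("scene","top"):
    c=cams.capture(n);pickle.dump(c,open(n+".pkl","wb"))
    cv2.imwrite(f"pics/{n}0.png",c["pixels"][:,:,::-1]);print(n,c["camera_matrix"],c["k1"],c["xyz"],c["orientation"])
E
```

```text
{'time_s': 0.0, 'joints': array([-1.47338862e+00,  3.13459773e-01,  1.49840488e+00,  1.96260920e-05,
        1.33100387e+00, -2.23405794e-01]), 'dq': array([ 0.00034033, -0.00075267, -0.00133884,  0.00042136,  0.00034437,
       -0.00167919]), 'tau': array([ 8.39411587e-04, -4.12261963e+01, -2.59741312e+01, -1.65264105e-04,
        4.20312543e-03, -1.27675389e-05]), 'eef_pos': array([ 165.51501924, -497.92297989,  195.44222561]), 'ee_rot': array([-6.36069343e-04,  9.87162571e-01,  1.59717411e-01,  4.96745806e-05]), 'force': array([-0.569571  , -0.30671723,  0.323322  ]), 'wrist_torque': array([ 0.01333656, -0.01983272,  0.03214552]), 'grip_width': 1.000520272773266}
scene [[406.77351874   0.         251.2317586 ]
 [  0.         406.77351874 190.98882961]
 [  0.           0.           1.        ]] -0.07458764956601723 [1286.32862354 -178.25273869 1367.08201594] [-0.21646756  0.75377046  0.59504135 -0.17577738]
top [[395.83243589   0.         250.48137539]
 [  0.         395.83243589 190.90156728]
 [  0.           0.           1.        ]] -0.06198261278783251 [ 260.63648012   20.5412895  1305.78403231] [ 0.0735114  -0.68487058  0.72070128 -0.07834559]
```

View pics/scene0.png

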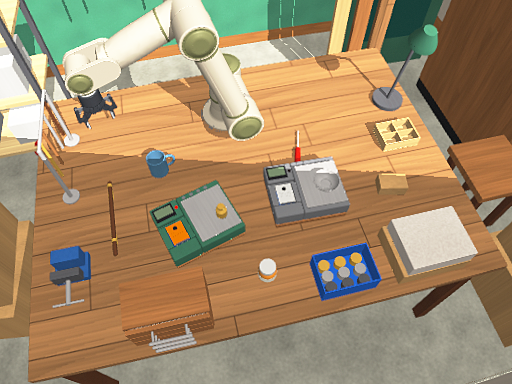

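View pics/top0.png

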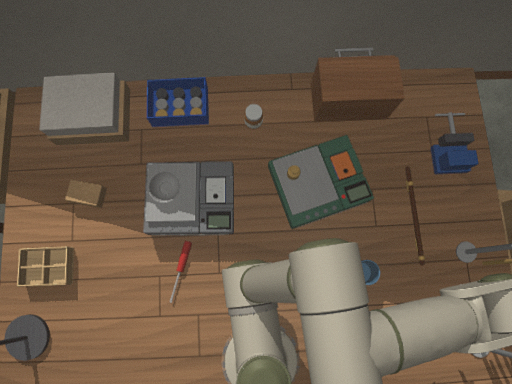

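The scene view has the green scale at about (198,222). The top view has it at about (320,182), with its orange hatch near (343,165). I'll enlarge both crops.

```bash
python3 - <<'E'
import cv2
a=cv2.imread("pics/top0.png")[130:235,262:382];cv2.imwrite("pics/topc.png",cv2.resize(a,None,fx=5.5,fy=5.5,interpolation=cv2.INTER_CUBIC))
a=cv2.imread("pics/scene0.png")[175:270,145:255];cv2.imwrite("pics/scenec.png",cv2.resize(a,None,fx=6,fy=6,interpolation=cv2.INTER_CUBIC))
E
```

```text
(no output)
```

View pics/topc.png

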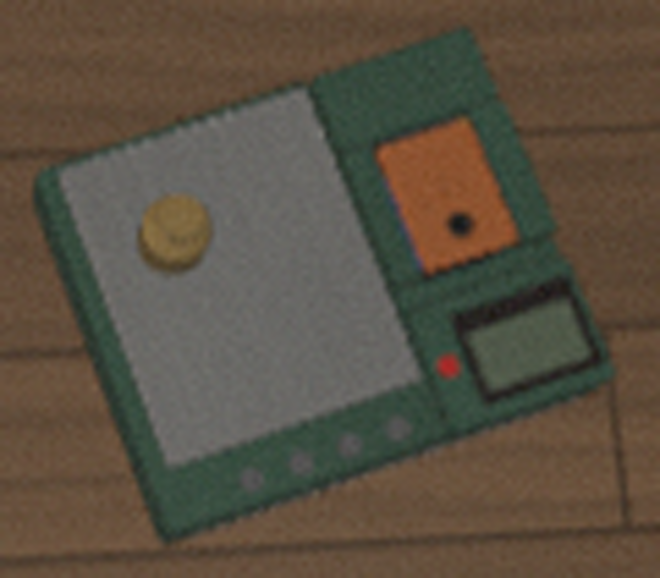

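View pics/scenec.png

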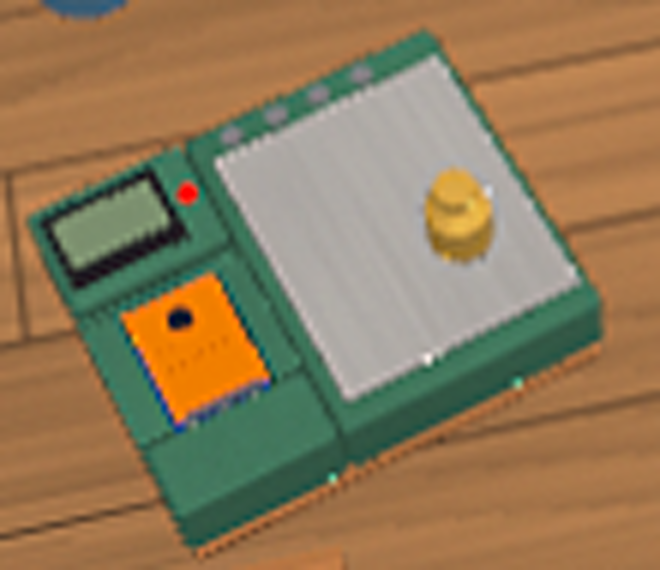

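```bash
cat > h.py <<'E'
import numpy as np,cv2,pickle
from scipy.spatial.transform import Rotation as R
def ray(c,u,v):
    k=c["camera_matrix"];d=np.array([(u-k[0,2])/k[0,0],(v-k[1,2])/k[1,1]])
    p=cv2.undistortPoints(np.array([[[u,v]]],float),k,np.array([c["k1"],0,0,0.]))[0,0]
    q=c["orientation"];r=R.from_quat([q[1],q[2],q[3],q[0]]).as_matrix()@np.array([p[0],p[1],1])
    return np.array(c["xyz"]),r
def hit(c,u,v,z):
    o,r=ray(c,u,v);return o+r*(z-o[2])/r[2]
def tri(a,b):
    (o1,r1),(o2,r2)=a,b;t=np.linalg.lstsq(np.c_[r1,-r2],o2-o1,rcond=None)[0]
    p,q=o1+t[0]*r1,o2+t[1]*r2;return (p+q)/2,np.linalg.norm(p-q)
E
python3 - <<'E'
from h import *
np.set_printoptions(precision=1,suppress=True)
T=pickle.load(open("top.pkl","rb"));S=pickle.load(open("scene.pkl","rb"))
names=["dot","nl","nr","fr","fl","lamp"]
tp=[(459,223),(425,275),(520,242),(470,117),(376,150),(448,366)]
sp=[(180,318),(214,272),(122,313),(178,428),(270,381),(187,193)]
f=lambda p,s,o:((p[0]+.5)/s-.5+o[0],(p[1]+.5)/s-.5+o[1])
P={}
for n,a,b in zip(names,tp,sp):
    a=f(a,5.5,(262,130));b=f(b,6,(145,175))
    P[n]=(hit(T,*a,102)+hit(S,*b,102))/2
    print(n,a,b,hit(T,*a,102),hit(S,*b,102),*tri(ray(T,*a),ray(S,*b)))
h=(P["fl"]+P["fr"])/2;fe=(P["nl"]+P["nr"])/2;d=h-fe
print("hinge",h,"len",np.linalg.norm(d),"width",np.linalg.norm(P["fl"]-P["fr"]),"yaw",np.degrees(np.arctan2(d[1],d[0])),"dot pred",h-d/np.linalg.norm(d)*60)
E
```

```text
dot (345.04545454545456, 170.13636363636363) (174.58333333333334, 227.58333333333334) [ 575.4 -296.6  102. ] [ 588.1 -298.5  102. ] [ 579.5 -300.3   86.6] 0.7407469080123951
nl (338.8636363636364, 179.5909090909091) (180.25, 219.91666666666666) [ 545.7 -273.9  102. ] [ 562.5 -274.8  102. ] [ 550.6 -277.5   82. ] 2.4838200268731447
nr (356.1363636363636, 173.5909090909091) (164.91666666666666, 226.75) [ 562.4 -330.7  102. ] [ 577.  -331.3  102. ] [ 566.9 -334.5   84.7] 2.4035068332851153
fr (347.04545454545456, 150.86363636363637) (174.25, 245.91666666666669) [ 638.7 -309.7  102. ] [ 657.7 -309.   102. ] [ 646.  -313.5   79.8] 4.539282038523398
fl (329.95454545454544, 156.86363636363637) (189.58333333333334, 238.08333333333334) [ 621.4 -252.9  102. ] [ 640.5 -253.3  102. ] [ 628.4 -256.3   79.2] 3.3720814573443763
lamp (343.04545454545456, 196.13636363636363) (175.75, 206.75) [ 492.1 -281.7  102. ] [ 505.1 -283.1  102. ] [ 495.2 -285.    86.4] 1.218705584320868
hinge [ 639.6 -281.2  102. ] len 80.59587754725743 width 58.84978262988965 yaw 15.41648212196454 dot pred [ 581.7 -297.2  102. ]
```

```bash
python3 - <<'E'
from h import *
from scipy.optimize import least_squares
np.set_printoptions(precision=2,suppress=True)
T=pickle.load(open("top.pkl","rb"));S=pickle.load(open("scene.pkl","rb"))
tp=[(459,223),(425,275),(520,242),(470,117),(376,150)]
sp=[(180,318),(214,272),(122,313),(178,428),(270,381)]
f=lambda p,s,o:((p[0]+.5)/s-.5+o[0],(p[1]+.5)/s-.5+o[1])
tp=np.array([f(p,5.5,(262,130)) for p in tp]);sp=np.array([f(p,6,(145,175)) for p in sp])
L=np.array([(0,0),(-20,30),(-20,-30),(60,-30),(60,30)],float)
def proj(c,X):
    q=c["orientation"];Rm=R.from_quat([q[1],q[2],q[3],q[0]]).as_matrix().T
    return cv2.projectPoints(X,cv2.Rodrigues(Rm)[0],-Rm@np.array(c["xyz"]),c["camera_matrix"],np.array([c["k1"],0,0,0.]))[0][:,0]
def W(p):
    c,s=np.cos(p[3]),np.sin(p[3]);return np.c_[p[0]+c*L[:,0]-s*L[:,1],p[1]+s*L[:,0]+c*L[:,1],np.full(5,p[2])]
fun=lambda p:np.r_[(proj(T,W(p))-tp).ravel(),(proj(S,W(p))-sp).ravel()]
r=least_squares(fun,[580,-300,85,.27]);print(r.x,np.degrees(r.x[3]));print(r.fun.reshape(-1,2))
E
```

```text
[ 578.83 -300.94   82.53    0.28] 15.772637079868979
[[-0.19  0.5 ]
 [-0.39 -0.33]
 [-0.37 -0.12]
 [-0.47  0.04]
 [-0.5  -0.34]
 [-0.12  0.4 ]
 [-0.34  0.1 ]
 [-0.4   0.51]
 [-0.84 -0.7 ]
 [-0.45 -0.47]]
```

Emit:
drive_tool([
  [0.1,-0.013,0],
  [0.25,-0.032,0],
  [0.4,-0.05,0],
  [0.55,-0.07,0],
  [0.65,-0.082,0],
  [0.72,-0.09,0],
  [0.75,-0.095,0],
  [0.75,-0.095,0],
], gripper=[0,0,0,0,0,0,0,0], twist=[0,0,0,0,0,0,0,0])

```text
time_s: 0.9
eef_pos: [302.0, -432.8, 195.8]
ee_rot: [-0.0, 0.987, 0.16, -0.0]
force: [0.1, -0.2, 0.1]
grip_width: 0.001
```

Emit:
drive_tool([
  [0.1,-0.013,0],
  [0.25,-0.032,0],
  [0.4,-0.05,0],
  [0.55,-0.07,0],
  [0.65,-0.082,0],
  [0.72,-0.09,0],
  [0.75,-0.095,0],
  [0.75,-0.095,0],
], gripper=[0,0,0,0,0,0,0,0], twist=[0,0,0,0,0,0,0,0])

```text
time_s: 1.7
eef_pos: [438.0, -367.8, 195.9]
ee_rot: [-0.0, 0.987, 0.16, -0.0]
force: [-0.6, -0.1, -0.1]
grip_width: 0.002
```

Emit:
drive_tool([
  [0.1,-0.013,0],
  [0.25,-0.032,0],
  [0.4,-0.05,0],
  [0.55,-0.07,0],
  [0.65,-0.082,0],
  [0.72,-0.09,0],
  [0.75,-0.095,0],
  [0.75,-0.095,0.2],
  [0.75,-0.095,0.3],
  [0.75,-0.095,0.3],
], gripper=[0,0,0,0,0,0,0,0,0,0], twist=[0.03,0.03,0.03,0.03,0.03,0.03,0.03,0.03,0.03,0.03])

```text
time_s: 2.7
eef_pos: [572.6, -302.3, 133.1]
ee_rot: [-0.002, 0.991, 0.136, -0.002]
force: [0.3, 0.3, -0.4]
grip_width: 0.0
```

```bash
cat > look.py <<'E'
import sys
from rig import ctrl,cams
from h import *
def proj(c,X):
    q=c["orientation"];Rm=R.from_quat([q[1],q[2],q[3],q[0]]).as_matrix().T
    return cv2.projectPoints(np.array([X],float),cv2.Rodrigues(Rm)[0],-Rm@np.array(c["xyz"]),c["camera_matrix"],np.array([c["k1"],0,0,0.]))[0][:,0]
s=ctrl.sense();print(s["time_s"],s["eef_pos"],s["force"],s["ee_rot"],s["grip_width"])
t=sys.argv[1]
out=[]
for n,(y,x) in (("scene",(150,140)),("top",(120,270))):
    c=cams.capture(n);p=proj(c,s["eef_pos"])[0]
    print(n,"tcp px",p,"crop",(p-[x,y]+.5)*4-.5)
    out.append(cv2.resize(c["pixels"][y:y+120,x:x+100,::-1],None,fx=4,fy=4,interpolation=cv2.INTER_CUBIC))
cv2.imwrite(f"pics/{t}.png",np.hstack(out))
E
python3 look.py hover
```

```text
2.7 [ 572.57866091 -302.26167352  133.06023066] [ 0.26596578  0.26626212 -0.36958298] [-0.00202701  0.99072874  0.13582292 -0.00214378] 0.00019144650574458378
scene tcp px [171.39979849 219.78205142] crop [127.09919396 280.62820567]
top tcp px [349.30009805 168.25895086] crop [318.7003922  194.53580344]
```

View pics/hover.png

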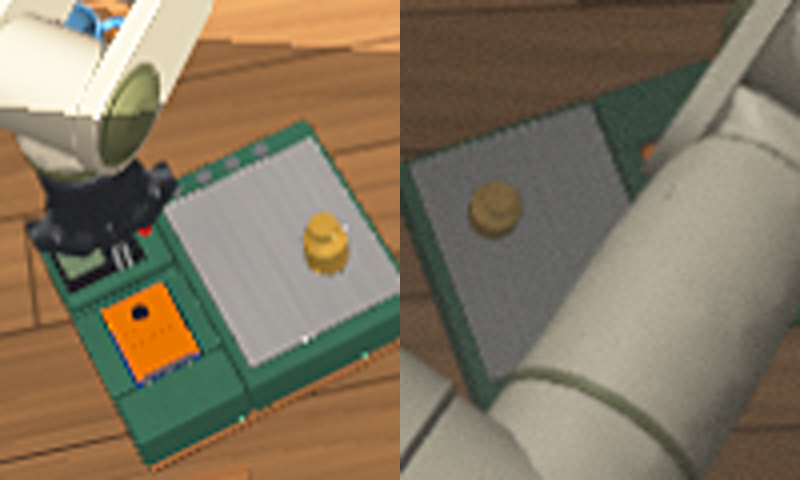

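```bash
python3 - <<'E'
from rig import cams
import cv2
c=cams.capture("scene");a=c["pixels"][190:245,145:200,::-1]
cv2.imwrite("pics/hz.png",cv2.resize(a,None,fx=10,fy=10,interpolation=cv2.INTER_CUBIC))
E
```

```text
(no output)
```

View pics/hz.png

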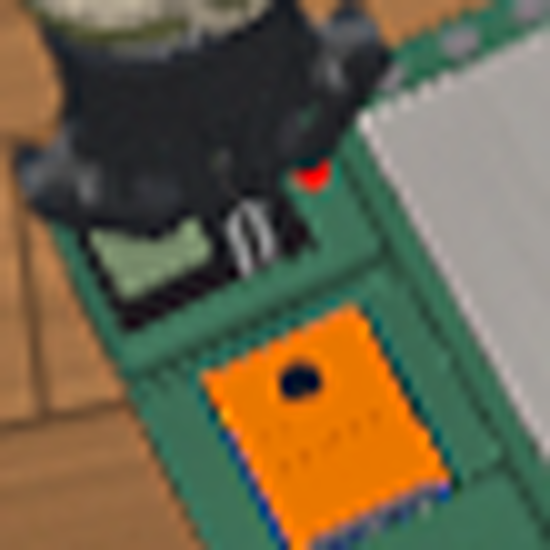

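```bash
python3 - <<'E'
from h import *
S=pickle.load(open("scene.pkl","rb"))
def proj(c,X):
    q=c["orientation"];Rm=R.from_quat([q[1],q[2],q[3],q[0]]).as_matrix().T
    return cv2.projectPoints(np.array([X],float),cv2.Rodrigues(Rm)[0],-Rm@np.array(c["xyz"]),c["camera_matrix"],np.array([c["k1"],0,0,0.]))[0][0,0]
t=np.array([165.5,-497.9,195.4]);y=np.array([.315,-.949,0])
for d in (0,13):
  for e in (-43,0,43):
    print(d,e,(proj(S,t+y*e+[0,0,d])-[55,80]+.5)*8-.5)
print("tcp now dz 0/12:",[proj(S,[572.6,-302.3,133.1+d]) for d in (0,12)], [proj(S,[572.6-d,-302.3,133.1]) for d in (0,12)])
cv2.imwrite("pics/st.png",cv2.resize(S["pixels"][80:140,55:130,::-1],None,fx=8,fy=8,interpolation=cv2.INTER_CUBIC))
E
```

```text
0 -43 [485.12257741 374.90757457]
0 0 [401.42905619 411.68642527]
0 43 [316.79228602 449.0091188 ]
13 -43 [477.44886792 356.79434777]
13 0 [393.12763045 393.70830793]
13 43 [307.85095079 431.17441271]
tcp now dz 0/12: [array([171.38760723, 219.78414048]), array([170.78001931, 218.12006193])] [array([171.38760723, 219.78414048]), array([170.94456014, 216.81770173])]
```

View pics/st.png

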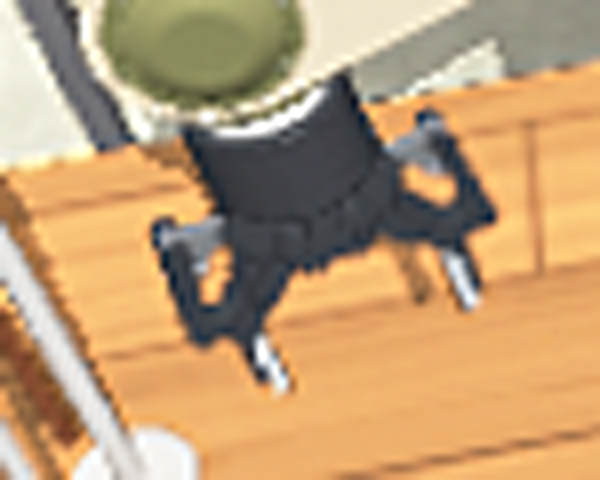

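```bash
python3 - <<'E'
from h import *
T=pickle.load(open("top.pkl","rb"));S=pickle.load(open("scene.pkl","rb"))
def mk(c,x,y,w,h,k):return cv2.resize(c["pixels"][y:y+h,x:x+w,::-1],(w*k,h*k),interpolation=cv2.INTER_CUBIC)
a=mk(S,90,170,50,95,6);b=mk(T,390,160,50,110,5)
o=np.zeros((570,620,3),np.uint8);o[:a.shape[0],:300]=a;o[:550,320:570]=b
cv2.imwrite("pics/beam.png",o)
E
```

```text
(no output)
```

View pics/beam.png

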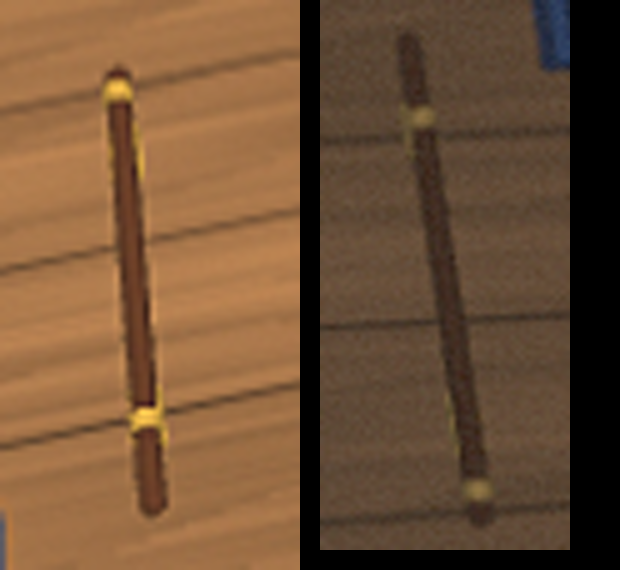

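```bash
python3 - <<'E'
from h import *
np.set_printoptions(precision=1,suppress=True)
T=pickle.load(open("top.pkl","rb"));S=pickle.load(open("scene.pkl","rb"))
f=lambda p,s,o:((p[0]+.5)/s-.5+o[0],(p[1]+.5)/s-.5+o[1])
for a,b in [((117,90),(158,490)),((146,418),(102,118)),((117,68),(162,522)),((152,515),(88,35))]:
    a=f(a,6,(90,170));b=f(b,5,(390,160))
    print(hit(S,*a,14),hit(T,*b,14),*tri(ray(T,*b),ray(S,*a)))
E
```

```text
[ 284.9 -540.3   14. ] [ 291.6 -541.2   14. ] [ 291.3 -537.7   22.6] 0.46169792347836186
[ 535.7 -534.1   14. ] [ 541.9 -537.4   14. ] [ 540.1 -532.8   22.5] 1.7209683823401105
[ 266.8 -539.5   14. ] [ 270.9 -541.1   14. ] [ 270.9 -538.3   19.7] 0.6690566894635819
[ 602.1 -534.3   14. ] [ 600.4 -535.8   14. ] [ 601.  -535.6   12.3] 1.6614169122410238
```

The visible finger tips sit a few pixels above the projected TCP, so I'll descend part of the way and check how the tip lines up with the dot.

Emit:
drive_tool([
  [0,0,0.06],
  [0,0,0.12],
  [0,0,0.16],
  [0,0,0.16],
], gripper=[0,0,0,0], twist=[0,0,0,0])

```text
time_s: 3.25
eef_pos: [574.0, -301.8, 102.2]
ee_rot: [-0.001, 0.991, 0.136, -0.001]
force: [-0.2, -0.4, -0.0]
grip_width: -0.007
```

```bash
python3 look.py h2; python3 - <<'E'
from rig import cams
import cv2
c=cams.capture("scene");a=c["pixels"][190:245,145:200,::-1]
cv2.imwrite("pics/hz2.png",cv2.resize(a,None,fx=10,fy=10,interpolation=cv2.INTER_CUBIC))
E
```

```text
3.25 [ 573.97695886 -301.7883366   102.22987356] [-0.2377077  -0.38164214 -0.03547891] [-0.00102282  0.99065282  0.13639997 -0.0009946 ] -0.006908237325508874
scene tcp px [173.10701234 224.2639684 ] crop [133.92804934 298.5558736 ]
top tcp px [346.7271775  170.46517736] crop [308.40870998 203.36070945]
```

View pics/hz2.png

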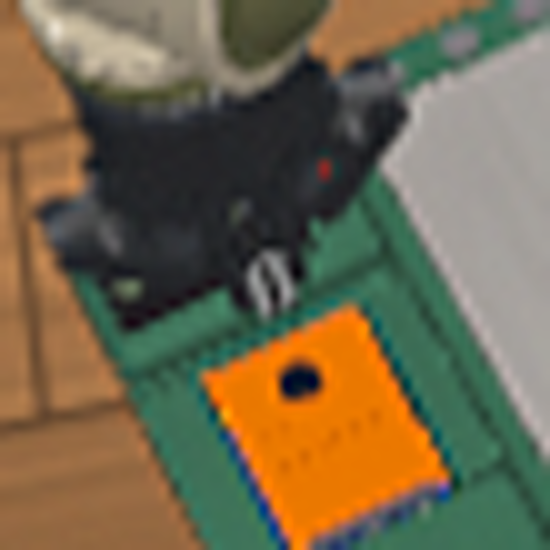

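```bash
python3 - <<'E'
from h import *
T=pickle.load(open("top.pkl","rb"));S=pickle.load(open("scene.pkl","rb"))
def proj(c,X):
    q=c["orientation"];Rm=R.from_quat([q[1],q[2],q[3],q[0]]).as_matrix().T
    return cv2.projectPoints(np.array(X,float),cv2.Rodrigues(Rm)[0],-Rm@np.array(c["xyz"]),c["camera_matrix"],np.array([c["k1"],0,0,0.]))[0][:,0]
th=np.linspace(0,2*np.pi,90)
o=[]
for c,(x,y) in ((S,(180,50)),(T,(200,260))):
    a=c["pixels"][y:y+110,x:x+110,::-1];a=cv2.resize(a,None,fx=3.6,fy=3.6,interpolation=cv2.INTER_CUBIC).copy()
    for r in (75,95):
        p=(proj(c,np.c_[r*np.cos(th),r*np.sin(th),0*th])-[x,y]+.5)*3.6
        for q in p: cv2.circle(a,tuple(int(v) for v in q),1,(0,0,255) if r==75 else (255,0,0),-1)
    print(proj(c,[[0,0,0]]),proj(T,[[165.5,-498,195.4]]));o.append(a)
cv2.imwrite("pics/base.png",np.hstack(o))
E
```

```text
[[226.56740572 112.14611501]] [[439.36126117 301.16824836]]
[[260.75912192 361.49338746]] [[439.36126117 301.16824836]]
```

View pics/base.png

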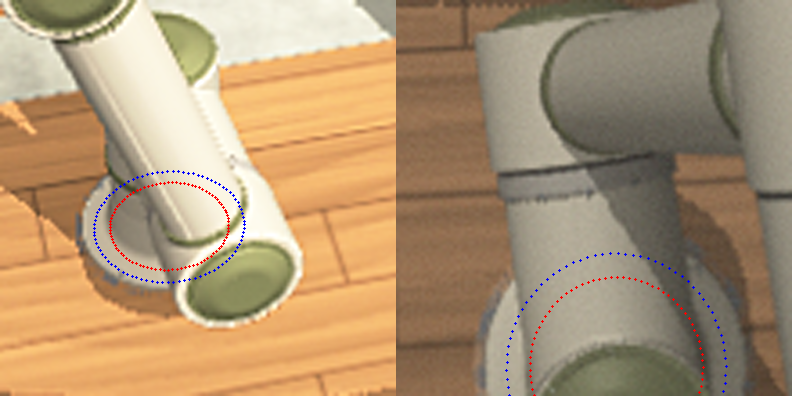

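```bash
cat > ov.py <<'E'
from rig import ctrl,cams
from h import *
import sys
def proj(c,X):
    q=c["orientation"];Rm=R.from_quat([q[1],q[2],q[3],q[0]]).as_matrix().T
    return cv2.projectPoints(np.array(X,float),cv2.Rodrigues(Rm)[0],-Rm@np.array(c["xyz"]),c["camera_matrix"],np.array([c["k1"],0,0,0.]))[0][:,0]
s=ctrl.sense();q=s["ee_rot"];Rt=R.from_quat([q[1],q[2],q[3],q[0]]).as_matrix()
c=cams.capture("scene");x,y,k=140,170,8
a=cv2.resize(c["pixels"][y:y+72,x:x+70,::-1],None,fx=k,fy=k,interpolation=cv2.INTER_CUBIC).copy()
def dr(P,col):
    W=[s["eef_pos"]+Rt@np.array(p) for p in P]
    p=((proj(c,W)-[x,y]+.5)*k).astype(np.int32);cv2.polylines(a,[p],False,col,1)
dr([(-11,0,0),(11,0,0)],(255,255,0));dr([(0,0,0),(0,0,-38)],(0,255,255));dr([(11,0,0),(11,0,-38)],(255,0,255))
B=[(38,42,-73),(38,-42,-73),(-38,-42,-73),(-38,42,-73),(38,42,-73)];dr(B,(255,0,0))
cv2.imwrite("pics/"+sys.argv[1],a)
E
python3 ov.py ov1.png
```

```text
(no output)
```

View pics/ov1.png

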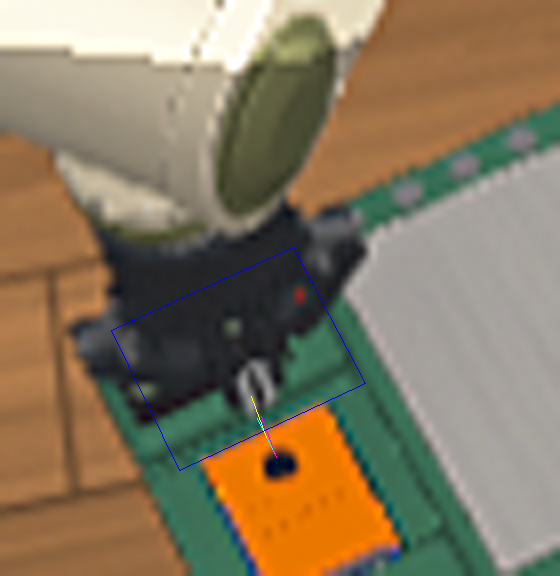

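Emit:
drive_tool([
  [0,0,0.015],
  [0,0,0.03],
  [0,0,0.045],
  [0,0,0.055],
  [0,0,0.055],
], gripper=[0,0,0,0,0], twist=[0,0,0,0,0])

```text
time_s: 3.95
eef_pos: [574.5, -302.1, 92.6]
ee_rot: [-0.0, 0.991, 0.136, -0.0]
force: [-0.1, -0.2, -0.4]
grip_width: -0.003
```

```bash
python3 ov.py ov2.png
```

```text
(no output)
```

View pics/ov2.png

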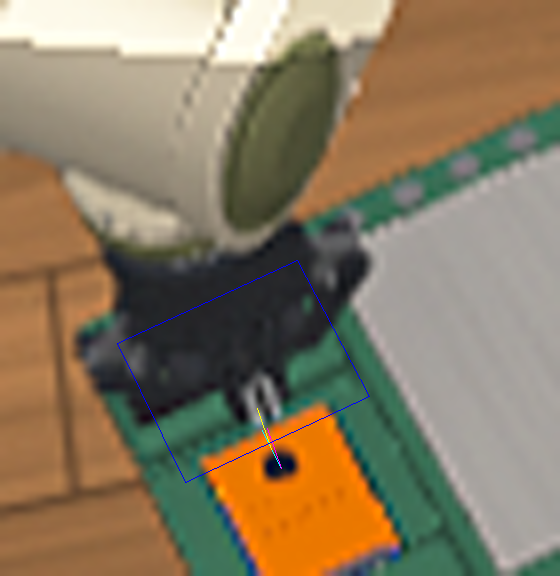

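Emit:
drive_tool([
  [0,0,0.01],
  [0,0,0.02],
  [0,0,0.03],
  [0,0,0.035],
  [0,0,0.035],
], gripper=[0,0,0,0,0], twist=[0,0,0,0,0])

```text
time_s: 4.5
eef_pos: [574.5, -302.2, 85.8]
ee_rot: [-0.0, 0.991, 0.136, -0.0]
force: [-0.6, -0.4, -0.3]
grip_width: 0.003
```

Emit:
drive_tool([
  [0,0,0.01],
  [0,0,0.015],
  [0,0,0.015],
], gripper=[0,0,0], twist=[0,0,0])

```text
time_s: 4.8
eef_pos: [574.5, -302.2, 82.8]
ee_rot: [-0.0, 0.991, 0.136, -0.0]
force: [-0.4, -0.4, -1.0]
grip_width: -0.0
```

```bash
python3 ov.py ov3.png
```

```text
(no output)
```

View pics/ov3.png

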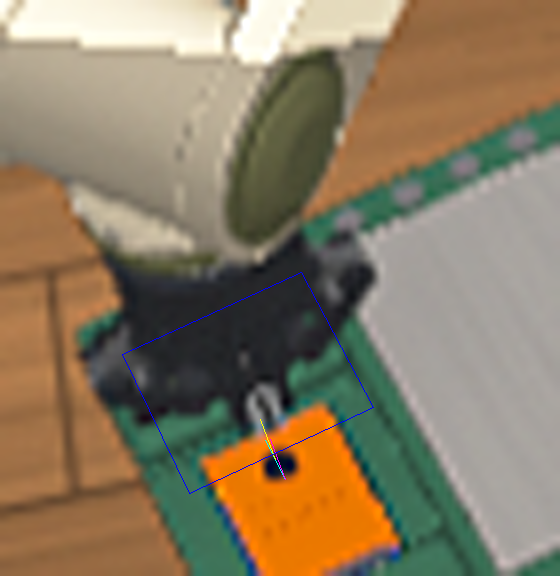

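Emit:
drive_tool([
  [0,0,0.005],
  [0,0,0.01],
  [0,0,0.015],
  [0,0,0.015],
], gripper=[0,0,0,0], twist=[0,0,0,0])

```text
time_s: 5.25
eef_pos: [574.5, -302.2, 79.8]
ee_rot: [-0.0, 0.991, 0.136, -0.0]
force: [-0.2, -0.1, -0.3]
grip_width: -0.004
```

Emit:
drive_tool([
  [0,0,0.005],
  [0,0,0.01],
  [0,0,0.015],
  [0,0,0.02],
  [0,0,0.02],
], gripper=[0,0,0,0,0], twist=[0,0,0,0,0])

```text
time_s: 5.75
eef_pos: [574.5, -302.2, 75.8]
ee_rot: [-0.0, 0.991, 0.136, -0.0]
force: [-0.2, -0.8, -0.3]
grip_width: -0.002
```

```bash
python3 ov.py ov4.png
```

```text
(no output)
```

View pics/ov4.png

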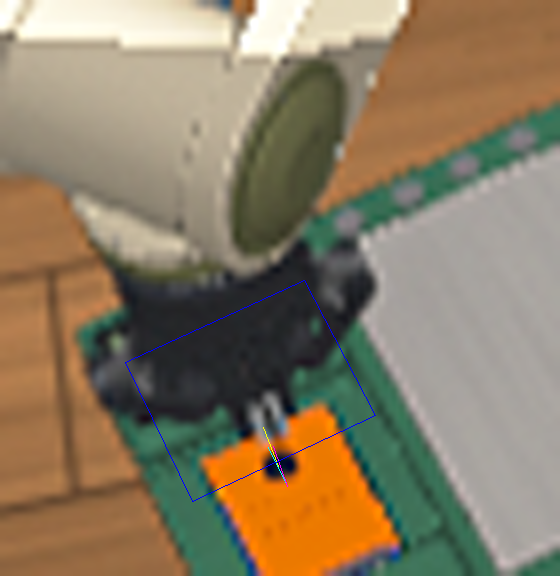

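```bash
python3 - <<'E'
from h import *
from rig import cams
T=pickle.load(open("top.pkl","rb"));c=cams.capture("top")
a=T["pixels"][230:384,352:512,::-1];b=c["pixels"][110:264,280:440,::-1]
cv2.imwrite("pics/tt.png",np.hstack([cv2.resize(v,(400,385),interpolation=cv2.INTER_CUBIC) for v in (a,b)]))
E
```

```text
(no output)
```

View pics/tt.png

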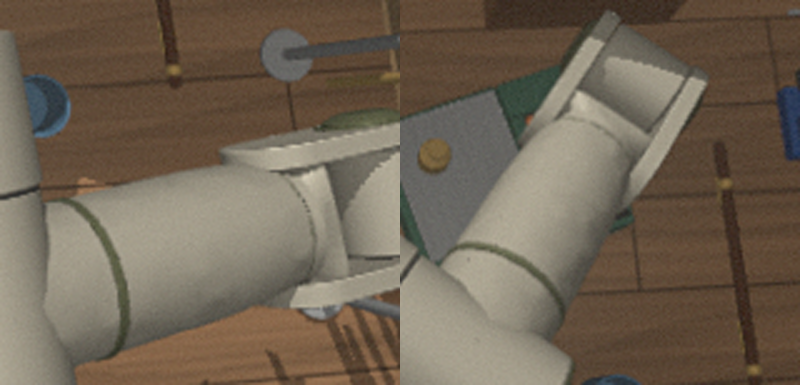

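```bash
python3 - <<'E'
from h import *
T=pickle.load(open("top.pkl","rb"));S=pickle.load(open("scene.pkl","rb"))
print(tri(ray(T,356,126),ray(S,176.4,189.4)))
from ov import proj
from rig import ctrl
q=ctrl.sense();print(q["joints"])
for z in (150,200,250,300):print(z,proj(T,[[574.5,-302,z]]),(proj(S,[[574.5,-302,z]])-[140,170])*8)
E
```

```text
(array([ 616.4381216 , -256.78880474,  378.96788681]), np.float64(12.804462537301655))Traceback (most recent call last):
  File "<stdin>", line 4, in <module>
  File "ov.py", line 15, in <module>
    cv2.imwrite("pics/"+sys.argv[1],a)
                        ~~~~~~~~^^^
IndexError: list index out of range
```

Emit:
drive_tool([
  [0,0,0.005],
  [0,0,0.01],
  [0,0,0.015],
  [0,0,0.015],
], gripper=[0,0,0,0], twist=[0,0,0,0])

```text
time_s: 6.3
eef_pos: [574.5, -302.2, 72.8]
ee_rot: [-0.0, 0.991, 0.136, -0.0]
force: [0.1, 0.2, -0.1]
grip_width: -0.003
```

Emit:
drive_tool([
  [0,0,0.005],
  [0,0,0.01],
  [0,0,0.015],
  [0,0,0.015],
], gripper=[0,0,0,0], twist=[0,0,0,0])

```text
time_s: 6.7
eef_pos: [574.5, -302.2, 69.8]
ee_rot: [-0.0, 0.991, 0.136, -0.0]
force: [-0.5, 0.7, 0.3]
grip_width: 0.0
```

```bash
python3 ov.py ov5.png
```

```text
(no output)
```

View pics/ov5.png

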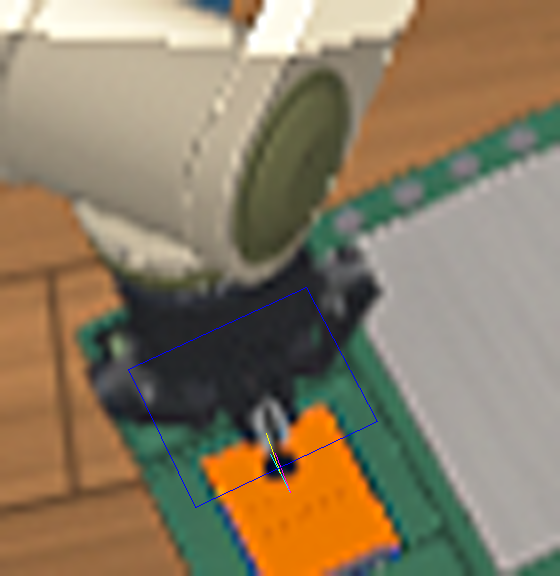

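Emit:
drive_tool([
  [0,0,0.005],
  [0,0,0.01],
  [0,0,0.015],
  [0,0,0.02],
  [0,0,0.02],
], gripper=[0,0,0,0,0], twist=[0,0,0,0,0])

```text
time_s: 7.25
eef_pos: [574.5, -302.2, 65.8]
ee_rot: [-0.0, 0.991, 0.136, -0.0]
force: [-0.3, 0.2, -0.3]
grip_width: 0.001
```

```bash
python3 ov.py ov6.png
```

```text
(no output)
```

View pics/ov6.png

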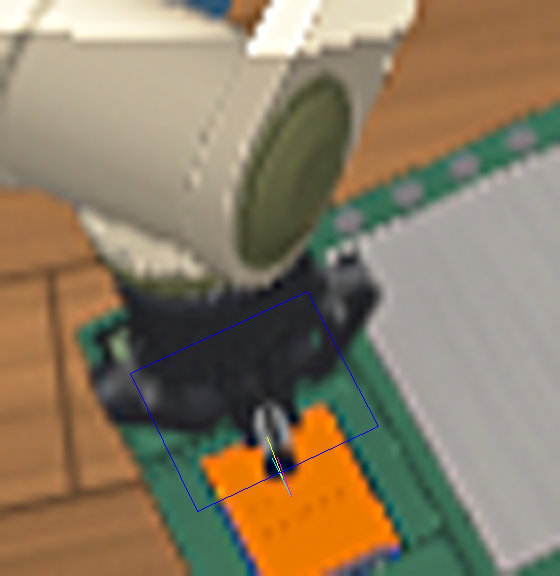

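Emit:
drive_tool([
  [0,0,0.005],
  [0,0,0.01],
  [0,0,0.015],
  [0,0,0.02],
  [0,0,0.02],
], gripper=[0,0,0,0,0], twist=[0,0,0,0,0])

```text
time_s: 7.8
eef_pos: [574.5, -302.2, 61.8]
ee_rot: [-0.0, 0.991, 0.136, -0.0]
force: [-0.2, -0.2, -0.6]
grip_width: 0.001
```

Emit:
drive_tool([
  [0,0,0.005],
  [0,0,0.01],
  [0,0,0.015],
  [0,0,0.015],
], gripper=[0,0,0,0], twist=[0,0,0,0])

```text
time_s: 8.2
eef_pos: [574.5, -302.2, 58.8]
ee_rot: [-0.0, 0.991, 0.136, -0.0]
force: [0.4, 0.5, -0.7]
grip_width: 0.001
```

```bash
python3 ov.py ov7.png
```

```text
(no output)
```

View pics/ov7.png

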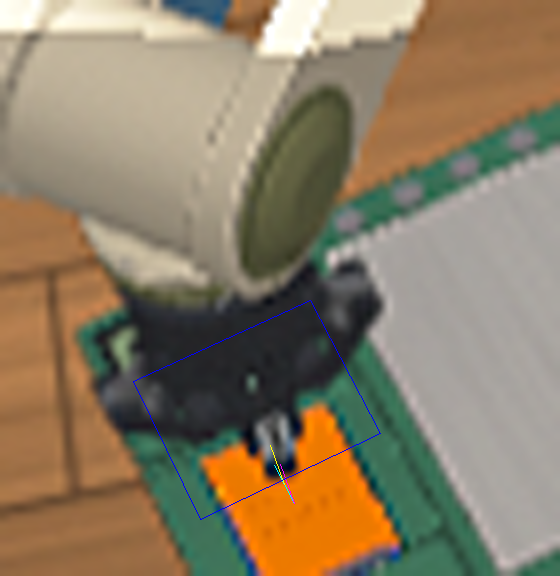

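Emit:
drive_tool([
  [0,0,0.005],
  [0,0,0.01],
  [0,0,0.015],
  [0,0,0.015],
], gripper=[0,0,0,0], twist=[0,0,0,0])

```text
time_s: 8.65
eef_pos: [574.5, -302.2, 55.8]
ee_rot: [-0.0, 0.991, 0.136, -0.0]
force: [0.1, -0.3, -0.2]
grip_width: -0.002
```

Emit:
drive_tool([
  [0,0,0.005],
  [0,0,0.01],
  [0,0,0.015],
  [0,0,0.015],
], gripper=[0,0,0,0], twist=[0,0,0,0])

```text
time_s: 9.05
eef_pos: [574.5, -302.2, 52.8]
ee_rot: [-0.0, 0.991, 0.136, -0.0]
force: [0.5, -0.5, -0.2]
grip_width: 0.005
```

```bash
python3 ov.py ov8.png
```

```text
(no output)
```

View pics/ov8.png

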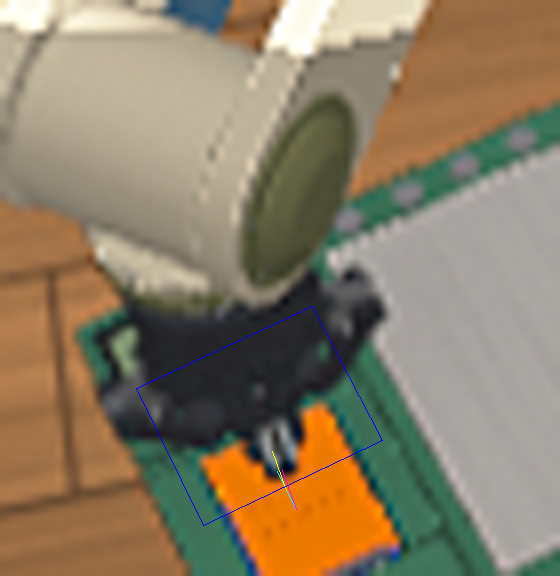

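Emit:
drive_tool([
  [0,0,0.005],
  [0,0,0.01],
  [0,0,0.015],
  [0,0,0.015],
], gripper=[0,0,0,0], twist=[0,0,0,0])

```text
time_s: 9.5
eef_pos: [574.5, -302.2, 49.8]
ee_rot: [-0.0, 0.991, 0.136, -0.0]
force: [-0.3, -0.2, -0.4]
grip_width: 0.0
```

Emit:
drive_tool([
  [0,0,0.005],
  [0,0,0.01],
  [0,0,0.015],
  [0,0,0.015],
], gripper=[0,0,0,0], twist=[0,0,0,0])

```text
time_s: 9.9
eef_pos: [574.5, -302.2, 46.8]
ee_rot: [-0.0, 0.991, 0.136, -0.0]
force: [-0.6, 0.1, 0.1]
grip_width: 0.0
```

```bash
python3 ov.py ov9.png
```

```text
(no output)
```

View pics/ov9.png

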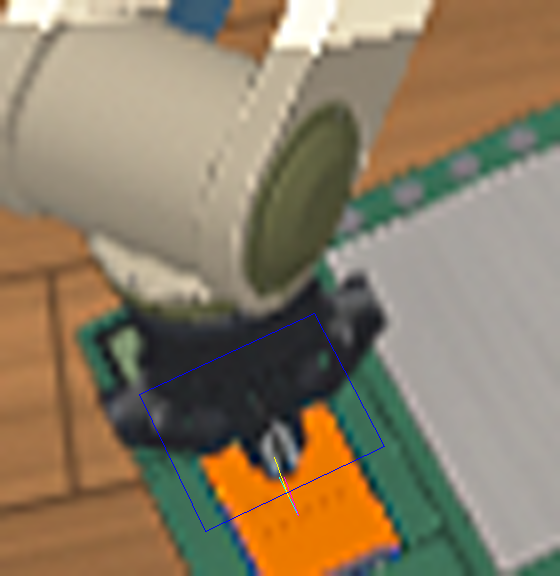

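Emit:
drive_tool([
  [0,0,0.005],
  [0,0,0.01],
  [0,0,0.015],
  [0,0,0.015],
], gripper=[0,0,0,0], twist=[0,0,0,0])

```text
time_s: 10.35
eef_pos: [574.5, -302.2, 43.8]
ee_rot: [-0.0, 0.991, 0.136, -0.0]
force: [-0.6, 0.4, -1.0]
grip_width: 0.0
```

```bash
python3 - <<'E'
from rig import cams
import cv2
c=cams.capture("scene");a=c["pixels"][200:250,150:200,::-1]
cv2.imwrite("pics/z10.png",cv2.resize(a,None,fx=11,fy=11,interpolation=cv2.INTER_CUBIC))
E
```

```text
(no output)
```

View pics/z10.png

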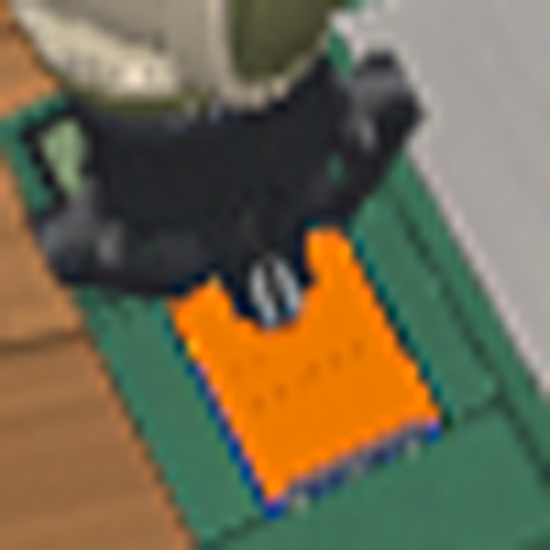

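Emit:
drive_tool([
  [0,0,0.005],
  [0,0,0.01],
  [0,0,0.01],
], gripper=[0,0,0], twist=[0,0,0])

```text
time_s: 10.7
eef_pos: [574.7, -302.3, 42.3]
ee_rot: [0.0, 0.991, 0.136, 0.0]
force: [-1.8, 1.1, 3.7]
grip_width: -0.001
```

Emit:
drive_tool([
  [0,0,0.005],
  [0,0,0.01],
  [0,0,0.01],
], gripper=[0,0,0], twist=[0,0,0])

```text
time_s: 11.0
eef_pos: [574.7, -302.3, 40.0]
ee_rot: [0.0, 0.991, 0.136, 0.0]
force: [-0.5, 0.0, 4.8]
grip_width: -0.0
```

```bash
python3 - <<'E'
from rig import cams,ctrl
import cv2
c=cams.capture("scene");a=c["pixels"][195:250,145:205,::-1]
cv2.imwrite("pics/z11.png",cv2.resize(a,None,fx=11,fy=11,interpolation=cv2.INTER_CUBIC))
s=ctrl.sense();print(s["force"],s["wrist_torque"],s["eef_pos"])
E
```

```text
[ 0.0790387  -0.47349777  3.27466937] [ 0.0574807  -0.01103012  0.01363407] [ 574.74614926 -302.29895213   40.06838967]
```

View pics/z11.png

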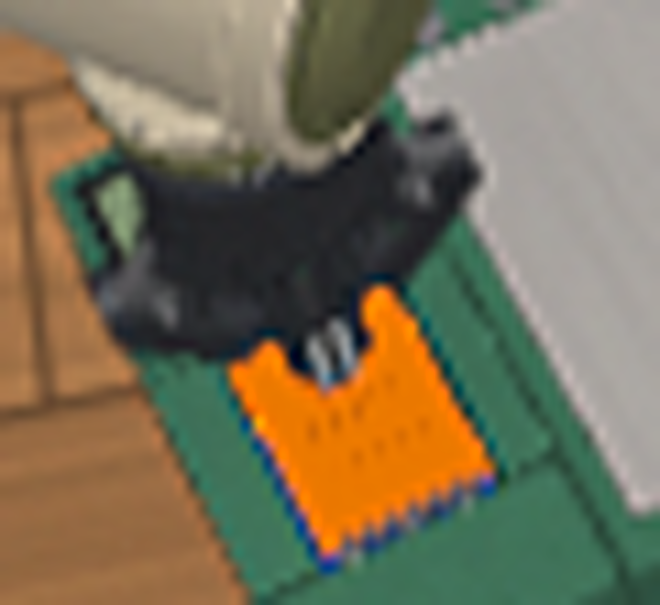

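Emit:
drive_tool([
  [0,0,0.005],
  [0,0,0.01],
  [0,0,0.01],
], gripper=[0,0,0], twist=[0,0,0])

```text
time_s: 11.35
eef_pos: [574.8, -302.2, 38.0]
ee_rot: [0.0, 0.991, 0.136, 0.0]
force: [0.9, 0.8, 3.6]
grip_width: 0.001
```

Emit:
drive_tool([
  [0,0,0.005],
  [0,0,0.005],
  [0,0,0.005],
], gripper=[0,0,0], twist=[0,0,0])

```text
time_s: 11.65
eef_pos: [574.8, -302.3, 37.1]
ee_rot: [0.0, 0.991, 0.136, 0.0]
force: [1.4, 0.1, 4.5]
grip_width: -0.003
```

Emit:
drive_tool([
  [0,0,0.004],
  [0,0,0.004],
  [0,0,0.004],
], gripper=[0,0,0], twist=[0,0,0])

```text
time_s: 11.95
eef_pos: [574.8, -302.2, 36.3]
ee_rot: [0.0, 0.991, 0.136, 0.0]
force: [1.9, 0.6, 4.4]
grip_width: 0.003
```

Emit:
drive_tool([
  [0,0,0.003],
  [0,0,0.003],
], gripper=[0,0], twist=[0,0])

```text
time_s: 12.15
eef_pos: [574.8, -302.3, 35.9]
ee_rot: [0.0, 0.991, 0.136, 0.0]
force: [2.2, 1.0, 6.7]
grip_width: -0.003
```

Emit:
drive_tool([
  [0,0,0.003],
  [0,0,0.003],
], gripper=[0,0], twist=[0,0])

```text
time_s: 12.35
eef_pos: [574.9, -302.3, 35.7]
ee_rot: [0.0, 0.991, 0.136, 0.0]
force: [1.2, 1.5, 9.2]
grip_width: -0.002
```

The force has climbed to 9 N, so the hatch is at its stop. I'll withdraw straight up now.

Emit:
drive_tool([
  [0,0,-0.06],
  [0,0,-0.2],
  [0,0,-0.35],
  [0,0,-0.5],
  [0,0,-0.65],
  [0,0,-0.75],
  [0,0,-0.8],
  [0,0,-0.8],
  [0,0,-0.8],
  [0,0,-0.8],
], gripper=[0,0,0,0,0,0,0,0,0,0], twist=[0,0,0,0,0,0,0,0,0,0])

```text
time_s: 13.35
eef_pos: [574.1, -302.0, 193.4]
ee_rot: [-0.001, 0.991, 0.136, -0.001]
force: [-0.3, 0.3, 0.5]
grip_width: 0.0
```

```bash
python3 look.py after
```

```text
13.35 [ 574.09190929 -301.95298655  193.39049811] [-0.25548033  0.28527116  0.46695998] [-9.71295114e-04  9.90656456e-01  1.36373647e-01 -1.03537609e-03] 0.00026685630340737165
scene tcp px [168.40405581 211.52890901] crop [115.11622324 247.61563603]
top tcp px [354.14686159 162.24052759] crop [338.08744635 170.46211036]
```

View pics/after.png

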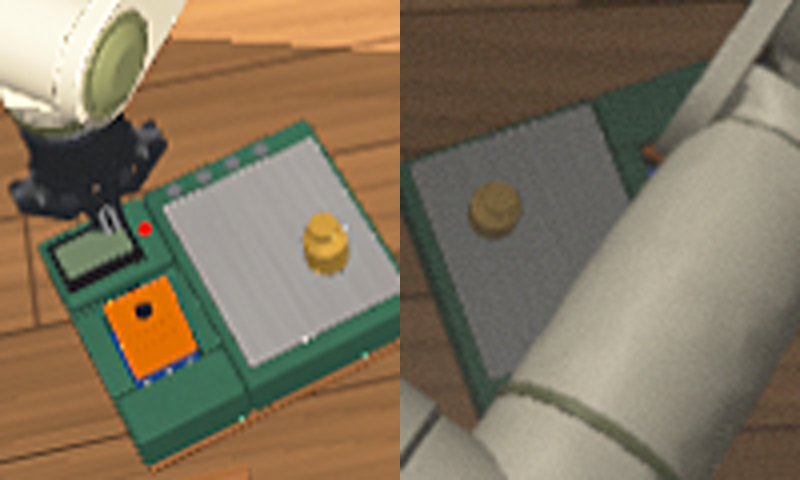

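Emit:
drive_tool([
  [-0.05,0,-0.03],
  [-0.15,0,-0.1],
  [-0.3,0,-0.15],
  [-0.45,0,-0.15],
  [-0.6,0,-0.15],
  [-0.75,0,-0.15],
  [-0.85,0,-0.15],
  [-0.95,0,-0.15],
  [-1,0,-0.15],
  [-1,0,-0.15],
  [-1,0,-0.15],
  [-1,0,-0.15],
], gripper=[0,0,0,0,0,0,0,0,0,0,0,0], twist=[0,0,0,0,0,0,0,0,0,0,0,0])

```text
time_s: 14.65
eef_pos: [382.6, -356.0, 225.0]
ee_rot: [-0.0, 0.991, 0.137, 0.0]
force: [-0.7, 0.3, -0.3]
grip_width: 0.0
```

```bash
python3 look.py after2
```

```text
14.65 [ 382.64014188 -356.03691573  224.95398495] [-0.70931398  0.342326   -0.27207272] [-3.06418878e-05  9.90599481e-01  1.36794238e-01  5.68439519e-05] 0.00047185927441669893
scene tcp px [144.81377434 163.84160242] crop [20.75509735 56.86640969]
top tcp px [383.67390736 224.58518201] crop [456.19562944 419.84072803]
```

View pics/after2.png

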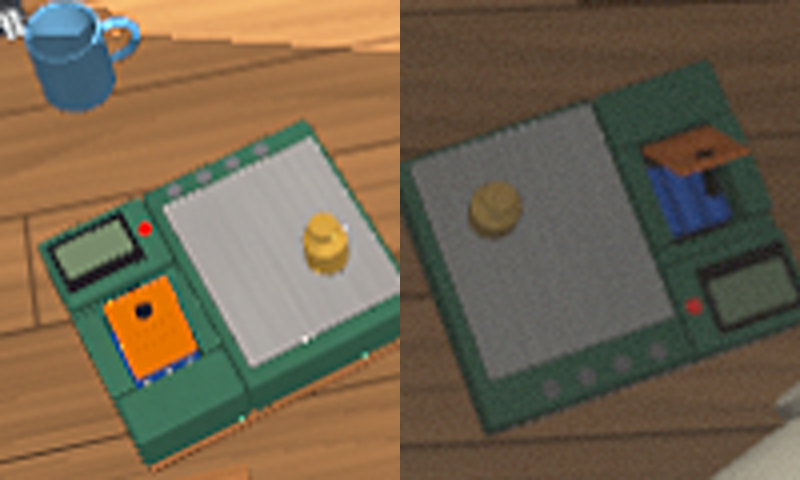

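The hatch stands open: in the top view the flap is at crop (695,148) and the blue battery bay at (690,200). I'll watch for 2 s.

Emit:
drive_tool([
  [0,0,0],
  [0,0,0],
  [0,0,0],
  [0,0,0],
  [0,0,0],
  [0,0,0],
  [0,0,0],
  [0,0,0],
  [0,0,0],
  [0,0,0],
  [0,0,0],
  [0,0,0],
  [0,0,0],
  [0,0,0],
  [0,0,0],
  [0,0,0],
  [0,0,0],
  [0,0,0],
  [0,0,0],
  [0,0,0],
], gripper=[0,0,0,0,0,0,0,0,0,0,0,0,0,0,0,0,0,0,0,0], twist=[0,0,0,0,0,0,0,0,0,0,0,0,0,0,0,0,0,0,0,0])

```text
time_s: 16.75
eef_pos: [382.0, -356.3, 225.0]
ee_rot: [-0.0, 0.991, 0.136, -0.0]
force: [0.0, 0.7, -0.2]
grip_width: -0.001
```

```bash
python3 look.py after3; python3 - <<'E'
from rig import cams
import cv2,numpy as np
a,b=[cams.capture(n)["pixels"][:,:,::-1] for n in("scene","top")]
cv2.imwrite("pics/full.png",np.hstack([a[130:340,100:490],b[60:270,110:500]]))
E
```

```text
16.75 [ 382.04100942 -356.27624603  224.9666028 ] [ 0.01943017  0.68189574 -0.23432296] [-4.29055060e-05  9.90652389e-01  1.36410562e-01 -1.11644805e-05] -0.0013454423257573548
scene tcp px [144.72968412 163.71829321] crop [20.41873647 56.37317284]
top tcp px [383.78581968 224.79492479] crop [456.64327871 420.67969914]
```

View pics/after3.png

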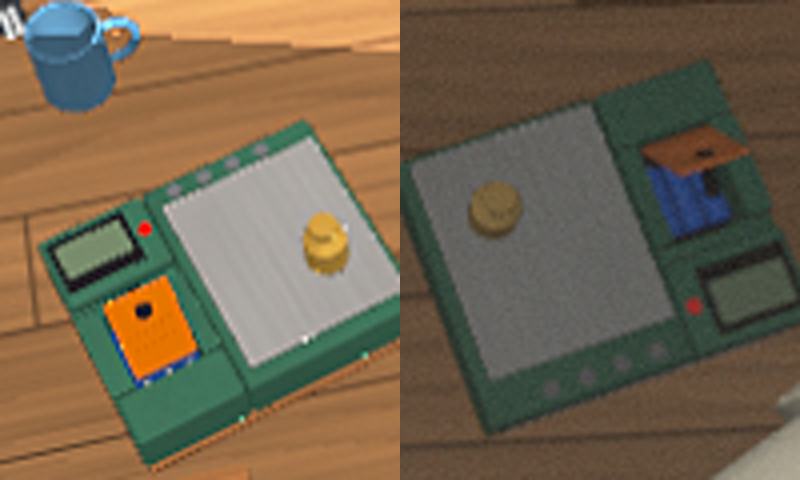

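View pics/full.png

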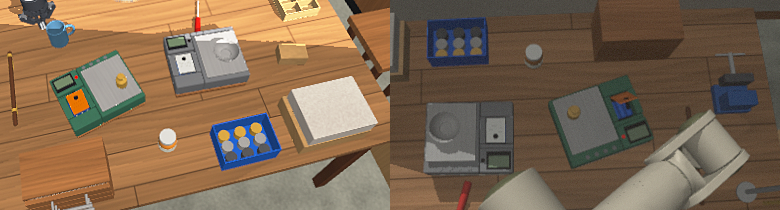

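After 2.1 s the hatch is unchanged: flap at crop (695,148), bay still exposed. The white hatch is shut and everything else is in place, so I'm handing in.

```bash
python3 -c "
from rig import job
print(job.finish_job())"
```

```text
the job is handed in; nothing more can be done
None
```

The orange hatch on the green scale is open and stayed standing by itself. I pressed it once on the black dot with the shut fingertips and withdrew straight up. It popped open, and I handed the job in at about 17 s.

**Press:** I lowered the arm in steps of a few millimetres until the fingers touched the hatch, then pressed about 7 mm to its stop. The last reading before release was about 9 N.

**Last checks:**
- Two pictures taken 2.1 s apart, with the arm well clear, show the same thing: the flap up and the battery bay exposed. The wrist force was about 0.
- The grey scale's white hatch is shut. The weight, bowl, mug and other items in view stand where they were.

**What disagreed:**
- **Contact height:** The pictures put the deck at about 83 mm, but the fingers touched it at a reported tool height of about 43 mm. The pictures had already shown the fingertips higher than reported. I could not find the cause, so I went by touch and the pictures rather than the computed height.
- **Press position:** I aimed about 4 mm short of the dot's centre, so that the contact edge stayed on the dot as the flap tilted. The pictures showed the fingertips covering the dot.

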